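# Transfer a flange hanger over the end stop onto the next rail and index it in the notch

## Robot

A 6-joint arm with a two-finger parallel gripper is mounted at the origin on the work surface. World frame = base frame: x ahead of the robot, y to its left, z up, the work surface at z = 0. Lengths are in m, angles in rad, forces in N, time in s.
With the tool pointing down it reaches from about 0.25 to 0.8 m from the base axis. Payload 8.5 kg.
Tool frame: the origin (TCP) lies at the very end of the fingers, on their centre line; the grasp point (between the pads) lies 19 mm behind it; z points along the fingers, y is the direction in which the jaws open and shut (so a half turn about z gives the same grasp; the last joint's range is limited). The gripper opens to 85 mm and grips with 20 to 120 N. Pads are 22 mm wide; open, the fingers measure 114 mm over their backs; the gripper's body (76 mm by 85 mm) begins 54 mm behind the grasp point. The pads swing forward as they close: fully open they stand 13 mm farther back than shut.
Start: joints at [1.259, 0.238, -0.013, 1.319, 0, 1.571], TCP at [0.161, 0.5, 0.231] pointing down, gripper open.
Joint ranges: [-2.66, 2.66], [-1.03, 1.9], [-1.14, 1.46], [-1.82, 2.27], [-1.45, 1.34], [-3.14, 3.14]. Speed limits (rad/s): [2.22, 2.22, 2.79, 3.14, 3.14, 3.14].

## Interface

Orientations are given as a rotation vector (axis times angle).
In Python, from station import readout, camera, get_calibration, bot gives the robot as it stands.
- The arm moves only by the tool drive_tool, never from a script. Its argument "targets" is a list of rows, each a list of 7 numbers: the shift along the world's x, y, z in cm, then the turn, a rotation vector about the world's x, y, z in degrees, then the finger opening in cm, from 0 to 8.54. In form: [[x, y, z, ax, ay, az, claw], ...]. A call has 1 to 20 rows; each row is the pose to reach, as a shift and turn from the pose commanded when the call began; what a row does not reach only later rows make up. A row lasts 1/8 s, in which the tool goes at most 62.5 mm and 10.7 degrees, less where a joint would pass 70% of its speed; a pose out of reach is approached as far as the arm can. A call with a gripper value outside its range is refused whole. The fingers move at their own pace and stop on an object; "squeeze" is the grip in N (left out, the last holds). Time passes only in rows, so rows that repeat a pose let the fingers close. It gives the time, the measured TCP pose, the force and the opening at its end, in the units of the state.
- readout.state(): the state, without advancing time (a new reading comes with each control period).
- camera(name): name is "scene" or "top" or "wrist"; returns (picture, depth): 400x640x3 uint8, red, green, blue; 400x640 float32, m along the optical axis (not along the pixel's ray), 0 where there is no reading.
- get_calibration(name): a dict with "fov_y" (degrees; the focal length in pixels is half the picture's height over the tangent of half this angle, whatever the lens; pixels are square), "cx", "cy" (the principal point, pixels), "world_from_camera" (4x4, takes a point from camera to world coordinates). Camera axes: x right, y up, looking along -z (the intrinsics and any distortion apply to the point x, -y, -z); pixel columns grow to the right and rows downward; lengths in m; the calibration is good to about 2 mm. A picture is of the moment at which its call begins: read the wrist's pose just before it. get_calibration takes no time and is no camera call; for the wrist camera it gives the pose at the moment of the call.
- bot.finish_job(): hands the job in, once; it reports no verdict.
The state is a dict: "t": time; "qpos": joint angles; "joint_vel": joint speeds; "joint_efforts": joint torques, N m; "tool_pos": TCP position; "orientation": TCP orientation; "ft_force": force on the tool from outside, world axes, zero at the start; "torque": the same for the moment, N m; "opening": finger opening in m.
Only numpy, scipy, OpenCV 4.12 (cv2) and the standard library are available. Lean on these libraries where they do the work, as an engineer would, in place of code of your own. Each camera call takes 0.05 s, during which the arm holds its last target.

## Task

Lift the hanger that carries the round flange straight over the upturned end stop of its rail, hook it onto the plain edge of the next rail between that rail's end stop and its notch, and slide it along in light contact until it drops into the locating notch, then leave it hanging there. Work gently, never leaning hard on either rail, and leave the hanger with the square plate and the other things on the bench where they are.

Things in the scene. Friction and masses are not known exactly. Their poses are not given: they have to be found in the camera images.
- flange_hanger: C-shaped steel hanger, 0.3-0.6 kg, carrying a round flange. Origin: middle of the hook's bearing face, which rests on the bar's upper edge; y along the bar, z up. Bridge 30 x 30 mm, 6 thick, above the origin. Lip at x +9..+15 down to z -17 mm; shank at x -15..-9 down to -76, its foot returning under the bar at z -70..-76. Throat x -9..+9, open to +x from z -17 to -70. Balanced.
- tab_mid (a point): Middle of the flange hanger's grip tab, 43 mm above its bearing face. The tab is upright steel, 12 mm (x) by 30 mm (y, along the bar), from 6 to 68 mm above the bearing face.
- flange_mid (a point): Centre of the round flange under the hook's foot, 104 mm below the bearing face: 60 mm across (y, z), 12 mm thick plus a hub of 8 mm. A bar in the throat stays clear while the hanger is raised up to 50 mm. It goes on or off a bar sideways only raised 20 to 50 mm, coming from the bar's -x side (its shank stays on that side), or endways over the end stop.
- stand_a: First rail, fixed: steel flat bar on edge, 10 mm thick (x), 18 high, along own y from the end stop (y 0) to y +322 mm. Origin: 205 mm below the bar's upper edge, under the stop's inner face. Post at y +290 (foot 110 x 90 mm). The hanger rests loosely on the upper edge; oiled steel, it slides at about 0.2-0.3 of its weight. The next rail lies towards -y.
- stop_a (a point): Top of the first rail's end stop: upturned bar end 10 mm (x) by 8 mm (y), reaching 14 mm above the bar's upper edge; y -8 to 0 mm in stand_a.
- stand_b: Post of the next rail, fixed. Its bar (same section) passes through the clamp on top and runs along own +y towards the first rail; upper edge 205 mm above the origin, which is on the post's axis. Only the post is measured. How far the bar was pushed through the clamp differs each time, unmeasured; it is clamped tight. Clamp block 36 x 34 mm, 3 mm higher than the bar; its handle 15 mm higher.
- plain_b (a point): Fixed point on the next bar's upper edge, 190 mm along +y from the post's axis. The edge is always plain 150 to 228 mm from the post. The notch (36 mm long, 8 deep, open upward, the same 10 mm thickness) has its centre somewhere 70 to 130 mm from the post, so towards the post (-y) from here; the end stop (8 mm thick, 14 mm above the edge) has its inner face 160 mm beyond the notch centre.
- plate_hanger: Second steel hanger, same hook and tab, carrying a square plate 60 x 56 x 16 mm; hangs on the first rail 95 to 170 mm behind (+y of) the flange hanger; leave it. Origin and axes as the flange hanger's.
- small_bin: Bystander: small blue open bin 130 by 100 by 50 mm on the bench. Origin: centre of its underside.
- bushing: Bystander: steel bushing, 48 mm across, 30 mm high, on the bench. Origin: centre of its underside.
- wrench: Bystander: wrench lying on the bench nearer the robot than the rails.
- hammer: Bystander: hammer lying on the bench.
- carton: Bystander: cardboard box 90 by 60 by 35 mm under the rails. Origin: centre of its underside.
- spray_can: Bystander: closed can 54 mm across, 130 mm high, at the back of the bench.
Mind the look-alikes: they are no part of the job. Leave any purple or turquoise look-alike of the flange_hanger alone.

How it is judged:
By the outcome, as a careful person would: the job done as asked, in the order asked, and still so for the second after the job is handed in, with the robot touching nothing.
It also fails if it takes over 54 s, if anything falls off the work surface, if the arm or the gripper's body presses on something with over 40 N, if the wrist force passes 120 N, or if a joint passes its speed limit or range.

## Working session

There is one attempt and no reset: what is moved stays moved. The work goes in short steps, Python scripts to look and compute and a tool call to move; the robot and the scene stay as the last step left them, time stands still between calls to the robot, and variables do not carry over. Pictures are saved under pics/ and viewed, and the job is handed in when it is done.

Besides the shell and the picture viewer there is one more tool, called as name(argument=value, ...), one argument or row to a line, values as JSON. drive_tool: Moves the arm, as the interface text tells. Its arguments: {"type":"object","properties":{"targets":{"type":"array","items":{"type":"array","items":{"type":"number"}}},"squeeze":{"type":"number"}},"required":["targets"]}

```bash
mkdir -p pics; ls; cat > h.py <<'E'
import numpy as np, cv2
from station import readout, camera, get_calibration, bot
def snap(n,tag):
    c=get_calibration(n); p,d=camera(n); cv2.imwrite(f'pics/{tag}.png',p[:,:,::-1]); np.savez(f'{tag}.npz',p=p,d=d,T=c['world_from_camera'],fov=c['fov_y'],cx=c['cx'],cy=c['cy'])
    return c
E
python3 - <<'E'
from h import *
print(readout.state())
for n in ('scene','top','wrist'):
    print(n,snap(n,n+'0'))
E
```

```text
pics
{'t': 0.0, 'qpos': array([ 1.25898583e+00,  2.38770865e-01, -1.42446189e-02,  1.31919538e+00,
       -6.37776485e-06,  1.57076368e+00]), 'joint_vel': array([-0.00059415,  0.00072525, -0.00050113,  0.00052192, -0.00098856,
       -0.00180927]), 'joint_efforts': array([-3.98762768e-04, -5.38774896e+01,  3.46441197e+01,  1.80551520e-02,
       -3.04639752e-05, -7.76740933e-06]), 'tool_pos': array([0.16093704, 0.49929425, 0.23068658]), 'orientation': array([-4.87725090e-01, -3.10328588e+00,  2.19640714e-03]), 'ft_force': array([ 0.57390788,  0.17703589, -0.39873808]), 'torque': array([-0.00065772, -0.02594912,  0.02936116]), 'opening': 0.0854344133233439}
scene {'fov_y': 42.746805322005336, 'cx': 323.6278792708968, 'cy': 207.62972576752796, 'world_from_camera': array([[ 4.56908925e-01, -6.92850101e-01,  5.57846728e-01,
         1.31592608e+00],
       [ 8.89513297e-01,  3.55485772e-01, -2.87046966e-01,
        -4.66946205e-01],
       [ 5.73944749e-04,  6.27366403e-01,  7.78724000e-01,
         1.24294343e+00],
       [ 0.00000000e+00,  0.00000000e+00,  0.00000000e+00,
         1.00000000e+00]])}
top {'fov_y': 44.73235249402779, 'cx': 319.90347314036507, 'cy': 200.71292934270383, 'world_from_camera': array([[ 0.01971598,  0.99817101, -0.05714814,  0.44236354],
       [-0.99974054,  0.01903028, -0.0125183 , -0.08363295],
       [-0.01140786,  0.05738012,  0.99828722,  1.77010711],
       [ 0.        ,  0.        ,  0.        ,  1.        ]])}
wrist {'fov_y': 59.85153463499336, 'cx': 322.31822884527514, 'cy': 199.91957039742388, 'world_from_camera': array([[ 0.30609256, -0.90412127, -0.2981142 ,  0.08527205],
       [ 0.95199987,  0.29007376,  0.09774182,  0.52491355],
       [-0.00189535, -0.31372272,  0.94951275,  0.37376009],
       [ 0.        ,  0.        ,  0.        ,  1.        ]])}
```

View pics/scene0.png

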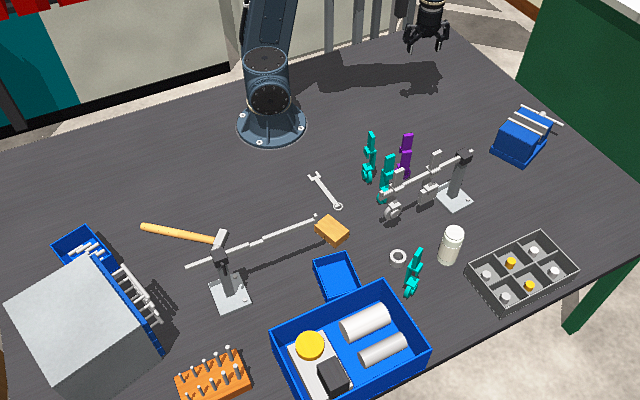

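View pics/top0.png

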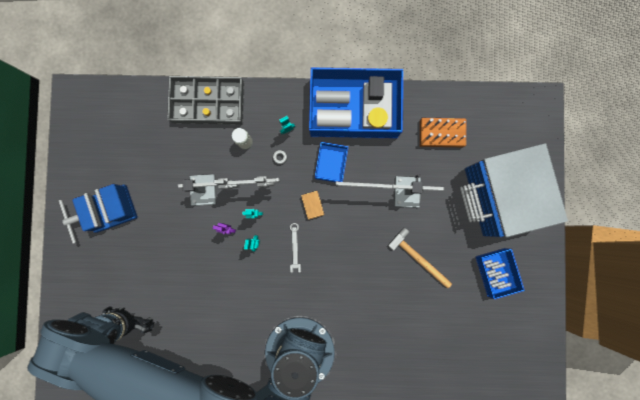

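View pics/wrist0.png

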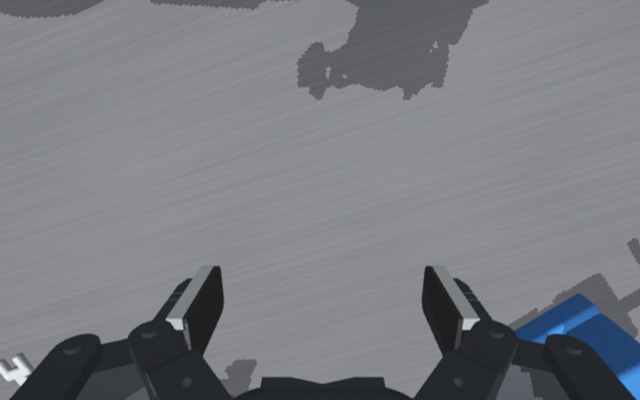

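```bash
cat >> h.py <<'E'
def load(tag): return np.load(f'{tag}.npz')
def K(v):
    f=200/np.tan(np.radians(v['fov'])/2); return f,float(v['cx']),float(v['cy'])
def px(v,u,w,z=None,d=None):
    f,cx,cy=K(v); T=v['T']; r=np.array([(u-cx)/f,-(w-cy)/f,-1.]); R=T[:3,:3]@r; o=T[:3,3]
    if d is not None: return o+R*d
    return o+R*(z-o[2])/R[2]
def proj(v,P):
    f,cx,cy=K(v); T=v['T']; q=T[:3,:3].T@(np.asarray(P)-T[:3,3]); return cx+f*q[0]/-q[2], cy-f*q[1]/-q[2]
def crop(tag,x0,y0,w,h,s,out):
    p=load(tag)['p'][y0:y0+h,x0:x0+w,::-1]; cv2.imwrite(f'pics/{out}.png',cv2.resize(p,None,fx=s,fy=s,interpolation=cv2.INTER_CUBIC))
def cloud(v):
    f,cx,cy=K(v); d=v['d']; w,u=np.mgrid[:400,:640]; r=np.stack([(u-cx)/f,-(w-cy)/f,-np.ones_like(u,float)],-1)*d[...,None]
    return r@v['T'][:3,:3].T+v['T'][:3,3]
E
python3 - <<'E'
from h import *
crop('top0',170,160,290,50,2.75,'t0a'); crop('scene0',350,120,150,110,5,'s0a'); crop('scene0',170,180,190,140,4,'s0b')
for n in ('top0','scene0'):
    v=load(n); c=cloud(v); 
    m=(c[...,2]>0.1)&(c[...,2]<0.32)&(c[...,0]>0.3)&(c[...,0]<0.6)
    print(n,m.sum(), (v['d']==0).sum())
    # band on the rails top z
    for y0 in np.arange(-0.5,0.5,0.02):
        q=c[m&(c[...,1]>=y0)&(c[...,1]<y0+0.02)]
        if len(q)>3: print(round(y0,2),len(q),q[:,0].min().round(3),np.median(q[:,0]).round(3),q[:,0].max().round(3),q[:,2].max().round(3),np.median(q[:,2]).round(3))
E
```

```text
top0 6804 1047
-0.46 19 0.576 0.581 0.584 0.205 0.199
-0.44 19 0.577 0.58 0.587 0.206 0.201
-0.42 27 0.577 0.581 0.587 0.208 0.198
-0.4 52 0.565 0.583 0.6 0.212 0.202
-0.38 80 0.566 0.582 0.599 0.211 0.203
-0.36 34 0.567 0.582 0.6 0.207 0.197
-0.34 24 0.579 0.583 0.589 0.204 0.196
-0.32 18 0.581 0.585 0.588 0.205 0.199
-0.3 21 0.581 0.585 0.589 0.201 0.192
-0.28 24 0.581 0.586 0.592 0.203 0.193
-0.26 19 0.582 0.587 0.591 0.202 0.199
-0.24 20 0.583 0.586 0.593 0.204 0.2
-0.22 25 0.583 0.587 0.593 0.206 0.198
-0.2 21 0.583 0.589 0.593 0.203 0.199
-0.18 22 0.585 0.589 0.595 0.203 0.199
-0.16 24 0.585 0.59 0.595 0.205 0.2
-0.14 23 0.585 0.591 0.595 0.203 0.197
-0.12 9 0.586 0.589 0.596 0.219 0.216
0.06 8 0.594 0.596 0.6 0.214 0.208
0.08 14 0.592 0.594 0.597 0.202 0.197
0.1 63 0.579 0.592 0.6 0.269 0.193
0.12 72 0.578 0.587 0.6 0.27 0.219
0.14 48 0.376 0.492 0.596 0.263 0.17
0.16 162 0.372 0.403 0.596 0.208 0.188
0.18 51 0.402 0.503 0.595 0.205 0.195
0.2 21 0.582 0.588 0.592 0.202 0.198
0.22 55 0.571 0.583 0.592 0.249 0.189
0.24 137 0.421 0.577 0.6 0.271 0.2
0.26 92 0.424 0.447 0.587 0.27
[... 904 characters left out ...]
.584 0.594 0.598 0.221 0.2
-0.12 22 0.584 0.594 0.598 0.218 0.205
0.06 17 0.591 0.595 0.599 0.214 0.204
0.08 22 0.59 0.596 0.599 0.201 0.196
0.1 202 0.577 0.594 0.6 0.269 0.202
0.12 165 0.579 0.596 0.6 0.271 0.224
0.14 191 0.369 0.49 0.6 0.259 0.144
0.16 381 0.366 0.48 0.597 0.21 0.171
0.18 80 0.383 0.583 0.596 0.207 0.189
0.2 44 0.579 0.59 0.594 0.201 0.196
0.22 214 0.568 0.587 0.6 0.27 0.191
0.24 396 0.416 0.581 0.6 0.269 0.171
0.26 273 0.416 0.452 0.598 0.269 0.16
0.28 44 0.436 0.585 0.592 0.202 0.194
0.3 40 0.574 0.583 0.587 0.202 0.197
0.32 38 0.573 0.581 0.587 0.201 0.196
0.34 214 0.558 0.579 0.596 0.207 0.162
0.36 155 0.554 0.586 0.595 0.207 0.187
0.38 37 0.559 0.577 0.591 0.204 0.197
```

View pics/t0a.png

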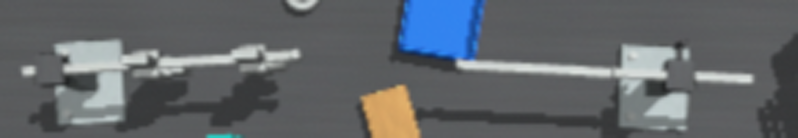

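View pics/s0a.png

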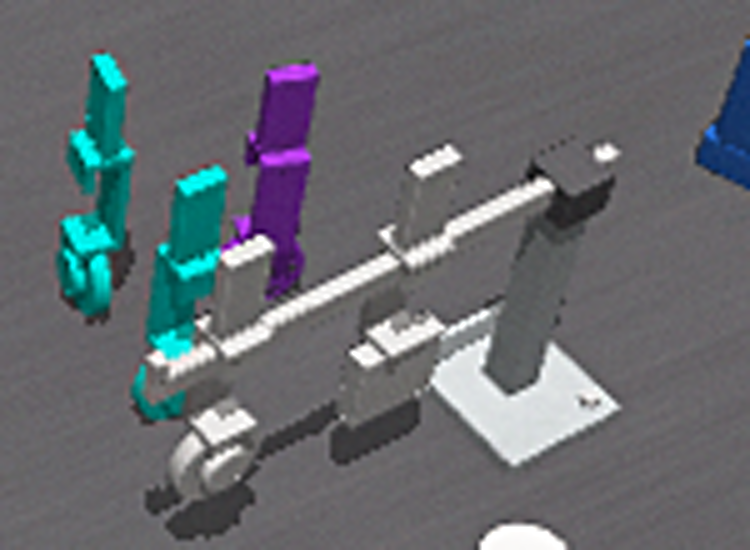

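View pics/s0b.png

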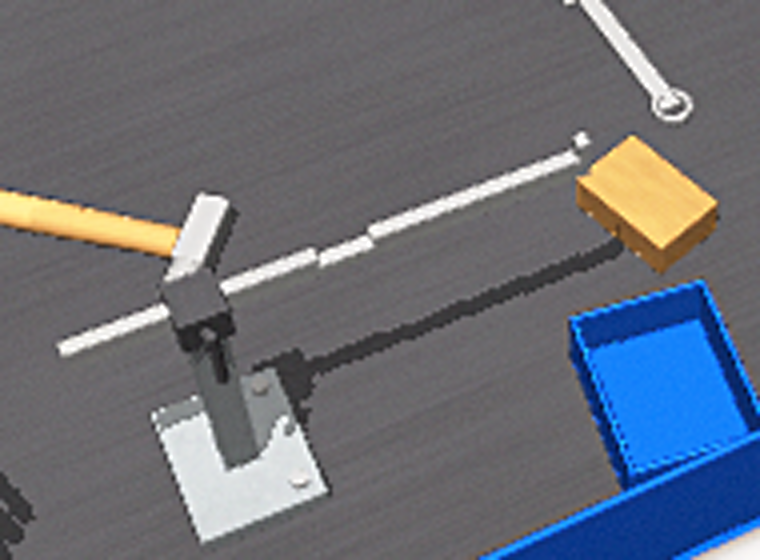

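```bash
python3 - <<'E'
from h import *
for n in ('top0','scene0'):
    v=load(n); c=cloud(v); X,Y,Z=c[...,0],c[...,1],c[...,2]
    box=(X>0.54)&(X<0.62)
    for nm,(a,b) in dict(fl=(0.08,0.17),pl=(0.2,0.29)).items():
        q=c[box&(Y>a)&(Y<b)&(Z>0.264)&(Z<.28)]; 
        if len(q): print(n,nm,'tab top',len(q),q.mean(0).round(4),q.min(0).round(3),q.max(0).round(3))
        q=c[box&(Y>a)&(Y<b)&(Z>0.203)&(Z<.255)]
        print('  mid',len(q),q.mean(0).round(4),q.min(0).round(3),q.max(0).round(3))
    for nm,(a,b) in dict(A=(0.065,0.34),B=(-.35,-.13)).items():
        q=c[box&(Y>a)&(Y<b)&(Z>0.197)&(Z<.206)]
        k=np.polyfit(q[:,1],q[:,0],1); r=np.abs(np.polyval(k,q[:,1])-q[:,0])<.006; k=np.polyfit(q[r,1],q[r,0],1)
        print(n,nm,'x=',k, 'z med',np.median(q[r,2]),np.percentile(q[r,2],90))
    q=c[box&(Y>-.14)&(Y<0.09)&(Z>0.209)&(Z<.225)]
    for s in (q[q[:,1]>0],q[q[:,1]<0]): print('stop',len(s),s.mean(0).round(4),s.min(0).round(3),s.max(0).round(3))
    # clamp B
    q=c[(X>0.54)&(X<.63)&(Y>-.42)&(Y<-.34)&(Z>0.2066)&(Z<.215)]; print('clampB',len(q),q.mean(0).round(4),q.min(0).round(3),q.max(0).round(3))
    # colour + notch profile
    for y in np.arange(-.36,-.22,.006):
        q=c[box&(Y>y)&(Y<y+.006)&(Z>.18)&(Z<.21)]; print(round(y,3),len(q),q[:,2].mean().round(4),q[:,2].max().round(4)) if n=='scene0' else 0
E
```

```text
top0 fl tab top 15 [0.5937 0.1264 0.2672] [0.589 0.113 0.265] [0.599 0.138 0.27 ]
  mid 37 [0.5894 0.1258 0.223 ] [0.579 0.113 0.203] [0.606 0.167 0.255]
top0 pl tab top 17 [0.5847 0.2534 0.2672] [0.58  0.241 0.264] [0.59  0.263 0.274]
  mid 44 [0.5798 0.2491 0.2221] [0.57  0.238 0.204] [0.6   0.267 0.255]
top0 A x= [-0.08092067  0.60294443] z med 0.1994011759497516 0.20402791916969595
top0 B x= [0.0321267  0.59482463] z med 0.2002380823516532 0.2032555778509019
stop 5 [0.599  0.0768 0.2118] [0.596 0.072 0.21 ] [0.602 0.079 0.214]
stop 8 [ 0.5909 -0.1162  0.2154] [ 0.586 -0.118  0.21 ] [ 0.596 -0.115  0.219]
clampB 20 [ 0.5902 -0.3836  0.2089] [ 0.566 -0.414  0.207] [ 0.621 -0.363  0.213]
scene0 fl tab top 38 [0.593  0.1238 0.2668] [0.587 0.109 0.265] [0.599 0.139 0.271]
  mid 167 [0.5974 0.1226 0.2259] [0.578 0.109 0.203] [0.609 0.142 0.255]
scene0 pl tab top 38 [0.5846 0.2505 0.2666] [0.577 0.237 0.264] [0.592 0.264 0.27 ]
  mid 165 [0.5881 0.2475 0.2249] [0.568 0.234 0.203] [0.601 0.267 0.255]
scene0 A x= [-0.0875672   0.60803982] z med 0.19995682001182202 0.20332003326755044
scen
[... 175 characters left out ...]
2144] [ 0.584 -0.124  0.209] [ 0.598 -0.115  0.221]
clampB 54 [ 0.5911 -0.3789  0.2081] [ 0.569 -0.398  0.207] [ 0.627 -0.349  0.215]
-0.36 19 0.1977 0.2055
-0.354 18 0.1978 0.2067
-0.348 17 0.1978 0.2042
-0.342 20 0.1964 0.2041
-0.336 18 0.1972 0.2057
-0.33 19 0.1967 0.2048
-0.324 19 0.1973 0.2059
-0.318 18 0.1969 0.2048
-0.312 17 0.1975 0.2049
-0.306 18 0.1957 0.2029
-0.3 13 0.1921 0.1985
-0.294 13 0.1921 0.1971
-0.288 14 0.1921 0.1969
-0.282 13 0.1918 0.195
-0.276 13 0.1927 0.1966
-0.27 16 0.1942 0.2071
-0.264 16 0.1972 0.2029
-0.258 16 0.197 0.2051
-0.252 19 0.1969 0.2054
-0.246 17 0.1957 0.2045
-0.24 19 0.1977 0.2061
-0.234 17 0.1984 0.205
-0.228 16 0.1963 0.2045
-0.222 19 0.1975 0.2073
```

drive_tool(
  targets=[
    [2,-2,8,0,0,10,8],
    [43.2,-37.5,13,0,0,112.6,8],
    [43.2,-37.5,13,0,0,112.6,8],
    [43.2,-37.5,13,0,0,112.6,8],
    [43.2,-37.5,13,0,0,112.6,8],
    [43.2,-37.5,13,0,0,112.6,8],
    [43.2,-37.5,13,0,0,112.6,8],
    [43.2,-37.5,13,0,0,112.6,8],
    [43.2,-37.5,13,0,0,112.6,8],
    [43.2,-37.5,13,0,0,112.6,8],
    [43.2,-37.5,13,0,0,112.6,8],
    [43.2,-37.5,13,0,0,112.6,8],
    [43.2,-37.5,13,0,0,112.6,8],
    [43.2,-37.5,13,0,0,112.6,8],
    [43.2,-37.5,13,0,0,112.6,8],
  ],
)

```text
t: 2.02
tool_pos: [0.5926, 0.1252, 0.3615]
orientation: [-2.311, 2.128, -0.0]
ft_force: [0.7, 0.8, 0.2]
opening: 0.0801
```

```bash
python3 - <<'E'
from h import *
s=readout.state(); print(s['t'],s['tool_pos'],s['orientation'],s['qpos'],s['ft_force'])
snap('wrist','w1'); v=load('w1'); print(v['T'].round(3))
E
```

```text
2.025 [0.59259648 0.12520403 0.36152249] [-2.31109723e+00  2.12761815e+00 -3.60262372e-04] [ 2.08234589e-01  3.89180501e-01  5.35315485e-01  1.71658113e+00
 -3.23234063e-05 -1.44518686e+00] [0.6560318  0.79334955 0.15130189]
[[-0.997  0.079  0.026  0.6  ]
 [-0.083 -0.946 -0.312  0.046]
 [-0.    -0.313  0.95   0.505]
 [ 0.     0.     0.     1.   ]]
```

View pics/w1.png

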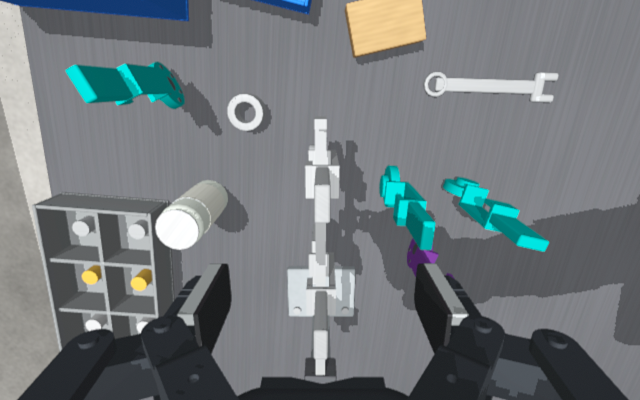

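```bash
cat > m1.py <<'E'
from h import *
import sys
tag=sys.argv[1]
v=load(tag); p=v['p'].astype(int); d=v['d']; c=cloud(v)
crop(tag,270,100,110,180,3.3,tag+'c')
X,Y,Z=c[...,0],c[...,1],c[...,2]
box=(X>.54)&(X<.63)&(Y>.03)&(Y<.31)
q=c[box&(Z>.255)&(Z<.29)]
for a,b in ((.08,.17),(.2,.3)):
    s=q[(q[:,1]>a)&(q[:,1]<b)]
    if len(s): 
        print('tab',len(s),np.median(s[:,2]).round(4),((s.min(0)+s.max(0))/2).round(4),s.min(0).round(4),s.max(0).round(4))
        r=cv2.minAreaRect((s[:,:2]*1000).astype(np.float32)); print(r)
q=c[box&(Z>.192)&(Z<.21)]
q=c[box&(Y<.32)&(Z>.19)&(Z<.225)]
for y in np.arange(.055,.31,.01):
    s=q[(q[:,1]>y)&(q[:,1]<y+.01)]
    if len(s)>5: print(round(y+.005,3),len(s),s[:,0].min().round(4),s[:,0].max().round(4),((s[:,0].min()+s[:,0].max())/2).round(4),np.median(s[:,2]).round(4))
E
python3 m1.py w1
```

```text
tab 673 0.264 [0.5939 0.1268 0.2607] [0.5872 0.1121 0.2551] [0.6006 0.1415 0.2663]
((593.6240234375, 126.94844055175781), (11.896568298339844, 29.363590240478516), 4.534243106842041)
tab 491 0.2638 [0.5845 0.2527 0.2606] [0.5778 0.2374 0.255 ] [0.5911 0.2681 0.2661]
((584.4453735351562, 252.89183044433594), (11.171696662902832, 30.640796661376953), 4.735818862915039)
0.07 73 0.5948 0.6043 0.5996 0.2099
0.08 120 0.5937 0.6038 0.5987 0.2094
0.09 132 0.5931 0.6033 0.5982 0.1964
0.1 124 0.5929 0.6026 0.5977 0.1963
0.11 304 0.5804 0.6094 0.5949 0.2014
0.12 201 0.5794 0.6089 0.5942 0.2023
0.13 179 0.5785 0.6082 0.5934 0.2022
0.14 127 0.5778 0.6075 0.5927 0.2022
0.17 63 0.5869 0.5959 0.5914 0.1963
0.18 93 0.5861 0.5954 0.5907 0.1963
0.19 95 0.5851 0.5946 0.5899 0.1962
0.2 89 0.5843 0.5939 0.5891 0.1964
0.21 89 0.5834 0.5931 0.5883 0.1962
0.22 92 0.5826 0.5923 0.5875 0.1962
0.23 88 0.5817 0.5916 0.5867 0.1961
0.24 431 0.5708 0.6005 0.5857 0.2023
0.25 152 0.5698 0.6 0.5849 0.2022
0.26 135 0.5689 0.5993 0.5841 0.2022
0.27 45 0.5686 0.5976 0.5831 0.2021
```

View pics/w1c.png

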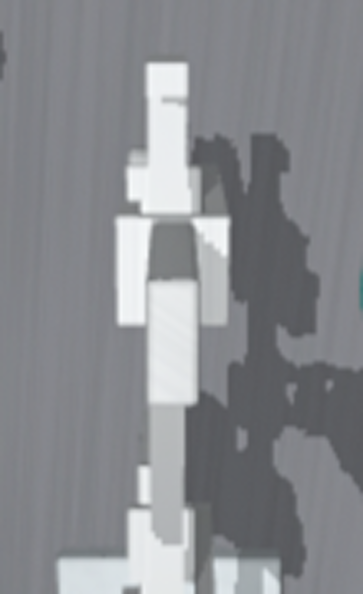

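```bash
python3 - <<'E'
from h import *
for n in ('w1','top0','scene0'):
    v=load(n);c=cloud(v);m=np.abs(c[...,2])<.03;print(n,m.sum(),np.percentile(c[m][:,2],[5,50,95]),np.median(v['d'][m]))
E
```

```text
w1 173058 [-0.00131495  0.00024122  0.00939588] 0.510472
top0 134209 [-7.32276035e-03  1.32820866e-05  9.38603411e-03] 1.7663138
scene0 135243 [-0.00246991  0.00281859  0.01355389] 1.5921254
```

drive_tool(
  targets=[
    [0.1,-4,0,0,0,0,8],
    [0.1,-8,0,0,0,0,8],
    [0.1,-8,0,0,0,0,8],
  ],
)

```text
t: 2.45
tool_pos: [0.5938, 0.0428, 0.3617]
orientation: [-2.308, 2.131, -0.001]
ft_force: [-0.7, 0.4, 0.3]
opening: 0.0803
```

```bash
python3 - <<'E'
from h import *
s=readout.state(); print(s['t'],s['tool_pos'],s['ft_force'])
snap('wrist','w2')
crop('w2',250,100,140,220,2.7,'w2c')
v=load('w2');c=cloud(v);X,Y,Z=c[...,0],c[...,1],c[...,2]
print(np.median(Z[np.abs(Z)<.03]))
# tab top corners by depth masks in both images, then triangulated
def top(tag):
    v=load(tag);c=cloud(v);X,Y,Z=c[...,0],c[...,1],c[...,2]
    m=((X>.57)&(X<.615)&(Y>.1)&(Y<.155)&(Z>.258)&(Z<.275)).astype(np.uint8)
    w,u=np.nonzero(m);r=cv2.minAreaRect(np.stack([u,w],1).astype(np.float32)); 
    return v,r,np.median(Z[m>0])
def tri(vs,pts):
    A=[];b=[]
    for v,(u,w) in zip(vs,pts):
        o=v['T'][:3,3];r=px(v,u,w,d=1)-o;r/=np.linalg.norm(r);P=np.eye(3)-np.outer(r,r);A.append(P);b.append(P@o)
    return np.linalg.lstsq(np.vstack(A),np.hstack(b),rcond=None)[0]
a,b=top('w1'),top('w2');print(a[1],a[2],b[1],b[2]); print('tri tab top',tri((a[0],b[0]),(a[1][0],b[1][0])))
E
```

```text
2.45 [0.59377198 0.04282768 0.36165167] [-0.74016846  0.40873696  0.26779706]
0.0002872219210495186
((322.0, 201.5), (39.0, 16.0), 90.0) 0.264060909488531 ((315.0, 297.5), (35.0, 14.0), 90.0) 0.26394900270090044
tri tab top [0.59379645 0.12663149 0.26163599]
```

View pics/w2.png

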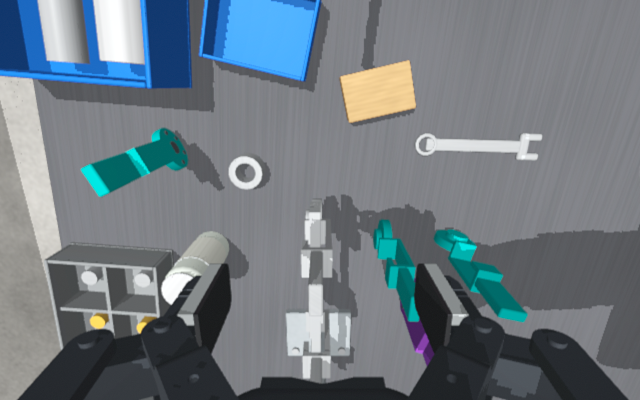

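drive_tool(
  targets=[
    [0,-6,1,0,0,0,8],
    [0,-12,2,0,0,0,8],
    [0,-18,2,0,0,0,8],
    [0,-20,2,0,0,0,8],
    [0,-20,2,0,0,0,8],
  ],
)

```text
t: 3.12
tool_pos: [0.5942, -0.1555, 0.3809]
orientation: [-2.31, 2.129, 0.001]
ft_force: [-0.2, -0.3, -0.1]
opening: 0.0801
```

```bash
python3 - <<'E'
from h import *
s=readout.state(); print(s['t'],s['tool_pos'],s['ft_force'])
snap('wrist','w3')
v=load('w3');c=cloud(v);X,Y,Z=c[...,0],c[...,1],c[...,2]
print(np.median(Z[np.abs(Z)<.03]))
q=c[(X>.565)&(X<.615)&(Z>.175)&(Z<.24)]
for y in np.arange(-.42,-.1,.004):
    s=q[(q[:,1]>y)&(q[:,1]<y+.004)]
    if len(s)>5: print(round(y+.002,3),len(s),s[:,0].min().round(4),s[:,0].max().round(4),((s[:,0].min()+s[:,0].max())/2).round(4),np.median(s[:,2]).round(4),s[:,2].max().round(4))
E
```

```text
3.125 [ 0.59420383 -0.15547938  0.38092554] [-0.24970234 -0.34313541 -0.10151395]
0.0003159262334386792
-0.302 64 0.5815 0.5912 0.5864 0.2002 0.2019
-0.298 91 0.5813 0.5913 0.5863 0.1926 0.202
-0.294 61 0.5816 0.5915 0.5865 0.1924 0.195
-0.29 60 0.5815 0.5915 0.5865 0.1922 0.1937
-0.286 63 0.5818 0.5917 0.5867 0.192 0.1945
-0.282 60 0.5821 0.5918 0.5869 0.1924 0.1938
-0.278 60 0.5818 0.5919 0.5869 0.1923 0.1944
-0.274 59 0.5822 0.592 0.5871 0.1921 0.1939
-0.27 57 0.5821 0.5921 0.5871 0.1919 0.1943
-0.266 55 0.5823 0.5922 0.5872 0.1922 0.1939
-0.262 54 0.5823 0.5923 0.5873 0.1999 0.2019
-0.258 59 0.5828 0.5924 0.5876 0.2001 0.2016
-0.254 60 0.5825 0.5926 0.5876 0.2002 0.2019
-0.25 58 0.5829 0.5927 0.5878 0.2 0.202
-0.246 55 0.5828 0.5928 0.5878 0.2002 0.202
-0.242 57 0.5829 0.5928 0.5879 0.2002 0.2017
-0.238 57 0.5834 0.593 0.5882 0.2001 0.2013
-0.234 55 0.5831 0.593 0.5881 0.2001 0.2014
-0.23 57 0.5834 0.5933 0.5883 0.1999 0.2024
-0.226 53 0.5833 0.5932 0.5883 0.2 0.2013
-0.222 56 0.5836 0.5935 0.5886 0.2 0.2018
-0.218 49 0.584 0.5934 0.5887 0.2 0.2016
-0.214 55 0.5838 0.5937 0.5888 
[... 401 characters left out ...]
.174 49 0.5854 0.5949 0.5901 0.1997 0.2013
-0.17 44 0.5851 0.5948 0.5899 0.2 0.2021
-0.166 43 0.5858 0.5951 0.5904 0.1999 0.2018
-0.162 50 0.5853 0.5951 0.5902 0.2001 0.2016
-0.158 41 0.5859 0.5947 0.5903 0.2002 0.2022
-0.154 47 0.5854 0.5954 0.5904 0.2 0.2012
-0.15 43 0.5861 0.5951 0.5906 0.2 0.2016
-0.146 44 0.5857 0.5956 0.5907 0.2003 0.2011
-0.142 38 0.5863 0.5954 0.5909 0.1998 0.2016
-0.138 46 0.586 0.5959 0.5909 0.1999 0.2016
-0.134 40 0.5866 0.5957 0.5911 0.2002 0.2012
-0.13 42 0.5863 0.5961 0.5912 0.2 0.2017
-0.126 40 0.5868 0.5962 0.5915 0.2001 0.2017
-0.122 89 0.5867 0.5964 0.5915 0.2072 0.2147
-0.118 50 0.5865 0.5964 0.5915 0.2138 0.2156
-0.114 22 0.5872 0.596 0.5916 0.2138 0.2153
```

View pics/w3.png

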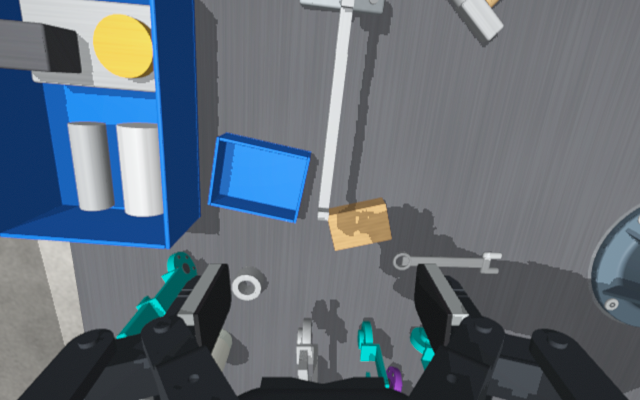

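drive_tool(
  targets=[
    [0,6,0,0,0,0,7],
    [0,12,0,0,0,0,6],
    [0,18,0,0,0,0,6],
    [0,24,0,0,0,0,6],
    [0,28.2,-2,0,0,0,6],
    [0,28.2,-5,0,0,0,6],
    [0,28.2,-8,0,0,0,6],
    [0,28.2,-11,0,0,0,6],
    [0,28.2,-14,0,0,0,6],
    [0,28.2,-16,0,0,0,6],
    [0,28.2,-16,0,0,0,6],
  ],
)

```text
t: 4.55
tool_pos: [0.5924, 0.1285, 0.2202]
orientation: [2.312, -2.124, -0.003]
ft_force: [-1.5, 0.7, -0.1]
opening: 0.0598
```

```bash
python3 - <<'E'
from h import *
s=readout.state(); print(s['t'],s['tool_pos'],s['orientation'],s['ft_force'],s['opening'])
snap('wrist','w4')
E
```

```text
4.55 [0.59243692 0.12845339 0.22016357] [ 2.31237854 -2.12372985 -0.00287783] [-1.53162205  0.6877685  -0.12826595] 0.059849813662006694
```

View pics/w4.png

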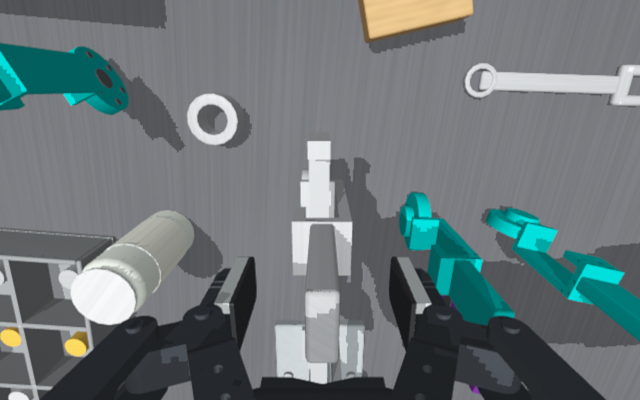

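drive_tool(
  targets=[
    [0.05,-0.1,0,0,0,0,4],
    [0.05,-0.1,0,0,0,0,3],
    [0.05,-0.1,0,0,0,0,2],
    [0.05,-0.1,0,0,0,0,1.6],
    [0.05,-0.1,0,0,0,0,1.3],
  ],
  squeeze=50,
)

```text
t: 5.22
tool_pos: [0.5945, 0.1256, 0.2213]
orientation: [-2.311, 2.128, 0.0]
ft_force: [-0.3, 0.1, 0.3]
opening: 0.0128
```

drive_tool(
  targets=[
    [0,0,0,0,0,0,1.0],
    [0,0,0,0,0,0,0.6],
    [0,0,0,0,0,0,0.6],
    [0,0,0,0,0,0,0.6],
  ],
  squeeze=50,
)

```text
t: 5.72
tool_pos: [0.5945, 0.1256, 0.2213]
orientation: [-2.311, 2.128, -0.0]
ft_force: [-1.2, -1.2, 2.1]
opening: 0.0117
```

```bash
python3 - <<'E'
from h import *
s=readout.state(); print(s['t'],s['tool_pos'],s['orientation'],s['ft_force'],s['torque'],s['opening'])
E
```

```text
5.725 [0.59449367 0.12559026 0.22134086] [-2.31127032e+00  2.12779449e+00 -1.61415079e-04] [-1.24591985 -1.15513541  2.11229607] [-0.20044583  0.29681405 -0.05950452] 0.011673505210327178
```

drive_tool(
  targets=[
    [0,0,0.2,0,0,0,0.6],
    [0,0,0.6,0,0,0,0.6],
    [0,0,1.2,0,0,0,0.6],
    [0,0,2.0,0,0,0,0.6],
    [0,0,2.8,0,0,0,0.6],
    [0,0,3.2,0,0,0,0.6],
    [0,0,3.2,0,0,0,0.6],
    [0,0,3.2,0,0,0,0.6],
  ],
)

```text
t: 6.72
tool_pos: [0.5944, 0.1256, 0.253]
orientation: [2.311, -2.128, -0.0]
ft_force: [-0.1, -1.4, -2.9]
opening: 0.0118
```

```bash
cat > w.py <<'E'
from h import *
import sys
s=readout.state(); print(s['t'],s['tool_pos'],s['orientation'],s['ft_force'],s['torque'],s['opening'])
snap('wrist',sys.argv[1])
E
python3 w.py w5
```

```text
6.725 [0.5944385  0.12563495 0.2530373 ] [ 2.31116611e+00 -2.12762995e+00 -2.09287965e-04] [-0.12969561 -1.38691885 -2.94100732] [-0.07053093  0.02788959 -0.0253243 ] 0.011760561721614859
```

View pics/w5.png

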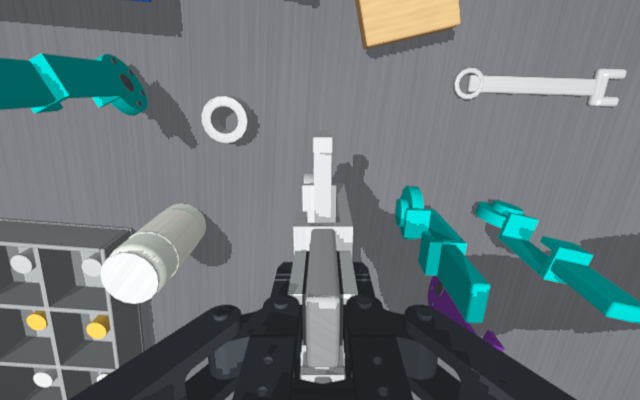

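drive_tool(
  targets=[
    [0.1,-1.2,0,0,0,0,0.6],
    [0.3,-3.5,0,0,0,0,0.6],
    [0.53,-6,0,0,0,0,0.6],
    [0.75,-8.5,0,0,0,0,0.6],
    [0.92,-10.5,0,0,0,0,0.6],
    [0.8,-12.5,0.2,0,0,-1.5,0.6],
    [0.5,-15,0.4,0,0,-3,0.6],
    [0.1,-17.5,0.5,0,0,-5,0.6],
    [-0.15,-20,0.5,0,0,-6.5,0.6],
    [-0.15,-20,0.5,0,0,-6.5,0.6],
    [-0.15,-20,0.5,0,0,-6.5,0.6],
  ],
)

```text
t: 8.15
tool_pos: [0.593, -0.0744, 0.2583]
orientation: [-2.186, 2.256, 0.0]
ft_force: [-0.1, -0.6, -3.2]
opening: 0.0113
```

```bash
python3 w.py w6; python3 - <<'E'
from h import *
v=load('w6');c=cloud(v);X,Y,Z=c[...,0],c[...,1],c[...,2]
q=c[(X>.56)&(X<.625)&(Z>.175)&(Z<.26)]
for y in np.arange(-.30,-.04,.008):
    s=q[(q[:,1]>y)&(q[:,1]<y+.008)]
    if len(s)>5: print(round(y+.004,3),len(s),s[:,0].min().round(4),s[:,0].max().round(4),((s[:,0].min()+s[:,0].max())/2).round(4),np.median(s[:,2]).round(4),s[:,2].max().round(4))
E
```

```text
8.15 [ 0.5929621  -0.07440857  0.25834331] [-2.18606391e+00  2.25577034e+00  2.34911434e-04] [-0.06268702 -0.63699586 -3.17234267] [0.00317292 0.0139815  0.00306821] 0.011333754363973644
-0.192 328 0.5846 0.5942 0.5894 0.2002 0.202
-0.184 319 0.5848 0.5944 0.5896 0.2002 0.2024
-0.176 317 0.585 0.5948 0.5899 0.2002 0.202
-0.168 307 0.5851 0.595 0.5901 0.2002 0.2021
-0.16 291 0.5853 0.5954 0.5903 0.2002 0.2021
-0.152 288 0.5854 0.5956 0.5905 0.2002 0.2021
-0.144 250 0.5862 0.5957 0.5909 0.2002 0.2025
-0.136 250 0.5864 0.5956 0.591 0.2001 0.2016
-0.128 237 0.5865 0.5959 0.5912 0.2002 0.2023
-0.12 334 0.5865 0.5965 0.5915 0.2134 0.2156
-0.112 84 0.5867 0.5966 0.5917 0.2141 0.2156
-0.088 1434 0.5781 0.6085 0.5933 0.2382 0.26
-0.08 509 0.5785 0.6083 0.5934 0.2393 0.2411
-0.072 172 0.579 0.6086 0.5938 0.2392 0.241
```

View pics/w6.png

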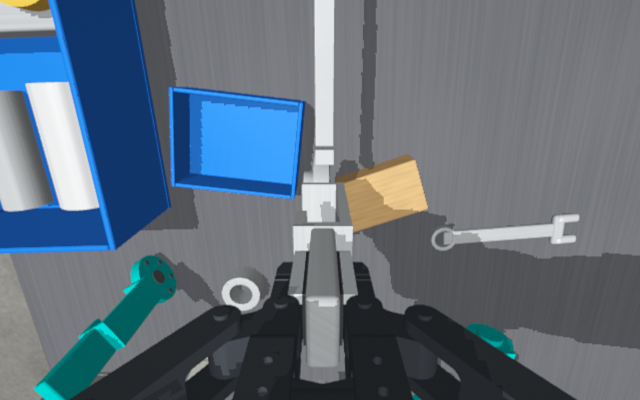

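drive_tool(
  targets=[
    [-0.08,-1.2,0,0,0,0,0.6],
    [-0.15,-3.2,0,0,0,0,0.6],
    [-0.21,-5.2,0,0,0,0,0.6],
    [-0.27,-7.2,0,0,0,0,0.6],
    [-0.33,-9.2,0,0,0,0,0.6],
    [-0.38,-11.2,0,0,0,0,0.6],
    [-0.4,-12,0,0,0,0,0.6],
    [-0.4,-12,-0.4,0,0,0,0.6],
    [-0.4,-12,-1,0,0,0,0.6],
    [-0.4,-12,-1.7,0,0,0,0.6],
    [-0.4,-12,-2.3,0,0,0,0.6],
    [-0.4,-12,-2.8,0,0,0,0.6],
    [-0.4,-12,-3,0,0,0,0.6],
    [-0.4,-12,-3,0,0,0,0.6],
  ],
)

```text
t: 9.95
tool_pos: [0.589, -0.1943, 0.2282]
orientation: [-2.187, 2.255, 0.0]
ft_force: [0.2, 0.2, -3.8]
opening: 0.0114
```

```bash
python3 w.py w7; python3 - <<'E'
from h import *
snap('scene','s7'); crop('s7',170,150,220,170,3.5,'s7c')
v=load('w7');c=cloud(v);X,Y,Z=c[...,0],c[...,1],c[...,2]
q=c[(X>.56)&(X<.625)&(Z>.175)&(Z<.26)]
for y in np.arange(-.32,-.17,.008):
    s=q[(q[:,1]>y)&(q[:,1]<y+.008)]
    if len(s)>5: print(round(y+.004,3),len(s),s[:,0].min().round(4),s[:,0].max().round(4),((s[:,0].min()+s[:,0].max())/2).round(4),np.median(s[:,2]).round(4),s[:,2].max().round(4))
E
```

```text
9.95 [ 0.58901709 -0.19431704  0.22822503] [-2.18700363e+00  2.25529342e+00  2.30519793e-05] [ 0.22574069  0.16175831 -3.81150216] [-0.04027363  0.00056867 -0.02325839] 0.011424437600925149
-0.308 332 0.5813 0.5911 0.5862 0.2001 0.2025
-0.3 486 0.5813 0.5912 0.5862 0.1994 0.2027
-0.292 381 0.5818 0.5915 0.5867 0.1922 0.1943
-0.284 371 0.582 0.5917 0.5868 0.1922 0.1943
-0.276 347 0.5821 0.5916 0.5869 0.1922 0.1942
-0.268 333 0.5823 0.5919 0.5871 0.1922 0.1944
-0.26 365 0.5825 0.5924 0.5874 0.2 0.2022
-0.252 335 0.5828 0.5923 0.5876 0.2002 0.2019
-0.244 324 0.583 0.5926 0.5878 0.2001 0.202
-0.236 309 0.5831 0.593 0.5881 0.2002 0.2019
-0.228 301 0.5833 0.5932 0.5883 0.2001 0.2017
-0.22 292 0.5835 0.5935 0.5885 0.2001 0.2018
-0.212 305 0.5837 0.6041 0.5939 0.2 0.2543
-0.204 4593 0.5703 0.6089 0.5896 0.2406 0.26
-0.196 449 0.5703 0.6045 0.5874 0.2093 0.2593
```

View pics/s7c.png

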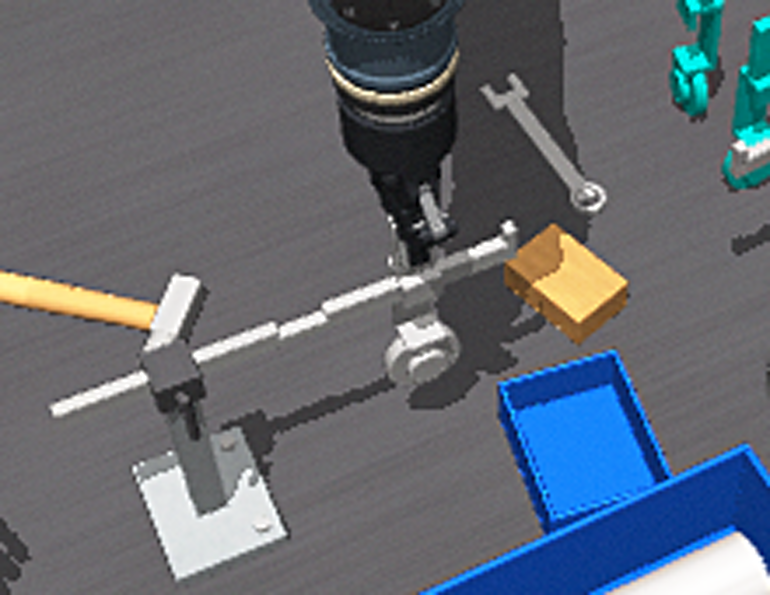

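View pics/w7.png

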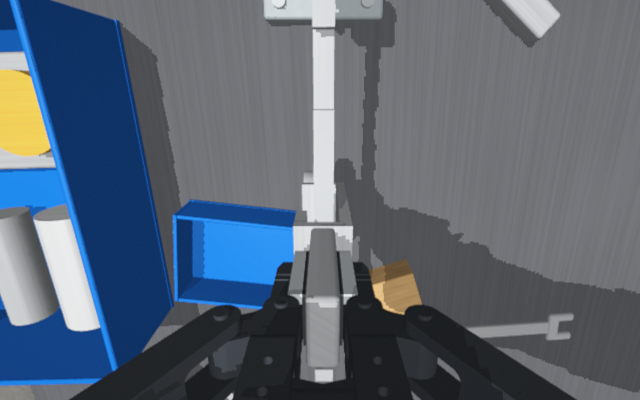

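drive_tool(
  targets=[
    [0,0,-0.1,0,0,0,0.6],
    [0,0,-0.2,0,0,0,0.6],
    [0,0,-0.25,0,0,0,0.6],
    [0,0,-0.25,0,0,0,0.6],
    [0,0,-0.25,0,0,0,0.6],
  ],
)

```text
t: 10.68
tool_pos: [0.5891, -0.1944, 0.2258]
orientation: [-2.187, 2.255, -0.0]
ft_force: [0.3, 0.1, -3.1]
opening: 0.0119
```

drive_tool(
  targets=[
    [0,0,-0.05,0,0,0,0.6],
    [0,0,-0.05,0,0,0,0.6],
    [0,0,-0.05,0,0,0,0.6],
  ],
)

```text
t: 11.05
tool_pos: [0.589, -0.1943, 0.2253]
orientation: [-2.187, 2.255, -0.0]
ft_force: [-0.5, -0.6, -2.8]
opening: 0.0113
```

drive_tool(
  targets=[
    [0,0,-0.05,0,0,0,0.6],
    [0,0,-0.05,0,0,0,0.6],
    [0,0,-0.05,0,0,0,0.6],
  ],
)

```text
t: 11.42
tool_pos: [0.5891, -0.1944, 0.2252]
orientation: [-2.187, 2.255, -0.001]
ft_force: [-0.7, 0.7, 2.4]
opening: 0.0114
```

drive_tool(
  targets=[
    [0,0,-0.05,0,0,0,0.6],
    [0,0,-0.05,0,0,0,0.6],
    [0,0,-0.05,0,0,0,0.6],
  ],
)

```text
t: 11.8
tool_pos: [0.5892, -0.1944, 0.2251]
orientation: [-2.186, 2.255, -0.002]
ft_force: [-1.5, 0.9, 5.1]
opening: 0.0115
```

drive_tool(
  targets=[
    [0,0,0.07,0,0,0,0.6],
    [0,0,0.07,0,0,0,0.6],
    [0,0,0.07,0,0,0,0.6],
  ],
)

```text
t: 12.18
tool_pos: [0.5891, -0.1944, 0.2251]
orientation: [-2.187, 2.255, -0.001]
ft_force: [-1.3, -0.2, 4.3]
opening: 0.0115
```

drive_tool(
  targets=[
    [-0.01,-0.2,0,0,0,0,0.6],
    [-0.02,-0.5,0,0,0,0,0.6],
    [-0.03,-0.9,0,0,0,0,0.6],
    [-0.04,-1.3,0,0,0,0,0.6],
    [-0.05,-1.6,0,0,0,0,0.6],
  ],
)

```text
t: 12.8
tool_pos: [0.5886, -0.2107, 0.2251]
orientation: [-2.187, 2.255, -0.0]
ft_force: [0.1, 2.3, 4.7]
opening: 0.0112
```

drive_tool(
  targets=[
    [0,0,0.05,0,0,0,0.6],
    [0,0,0.05,0,0,0,0.6],
  ],
)

```text
t: 13.05
tool_pos: [0.5885, -0.2109, 0.2252]
orientation: [2.186, -2.255, 0.0]
ft_force: [1.2, -1.6, 1.1]
opening: 0.0113
```

```bash
python3 w.py w8
```

```text
13.05 [ 0.58845508 -0.21086465  0.22519132] [ 2.18596260e+00 -2.25526129e+00  4.66573676e-04] [ 1.19887211 -1.57223913  1.11609385] [-0.1836049  -0.07093368 -0.01018637] 0.011343320306377197
```

drive_tool(
  targets=[
    [-0.01,-0.3,0.02,0,0,0,0.6],
    [-0.02,-0.7,0.02,0,0,0,0.6],
    [-0.03,-1.1,0.02,0,0,0,0.6],
    [-0.04,-1.5,0.02,0,0,0,0.6],
    [-0.06,-1.9,0.02,0,0,0,0.6],
  ],
)

```text
t: 13.72
tool_pos: [0.5878, -0.2297, 0.2255]
orientation: [2.187, -2.255, -0.0]
ft_force: [-1.0, -0.1, -4.1]
opening: 0.0113
```

drive_tool(
  targets=[
    [-0.01,-0.4,0,0,0,0,0.6],
    [-0.02,-0.8,0,0,0,0,0.6],
    [-0.03,-1.2,0,0,0,0,0.6],
    [-0.04,-1.6,0,0,0,0,0.6],
    [-0.06,-2.0,0,0,0,0,0.6],
  ],
)

```text
t: 14.35
tool_pos: [0.5873, -0.2496, 0.2257]
orientation: [-2.187, 2.255, -0.0]
ft_force: [-0.9, 0.0, -2.7]
opening: 0.0115
```

drive_tool(
  targets=[
    [0,0,-0.05,0,0,0,0.6],
    [0,0,-0.06,0,0,0,0.6],
  ],
)

```text
t: 14.6
tool_pos: [0.5874, -0.2494, 0.2252]
orientation: [-2.187, 2.255, -0.001]
ft_force: [-0.9, -0.4, -1.8]
opening: 0.0114
```

drive_tool(
  targets=[
    [0,-0.1,0,0,0,0,0.6],
    [-0.01,-0.3,0,0,0,0,0.6],
  ],
)

```text
t: 14.85
tool_pos: [0.5873, -0.2522, 0.2252]
orientation: [-2.187, 2.255, -0.0]
ft_force: [0.6, -0.3, -2.0]
opening: 0.0115
```

drive_tool(
  targets=[
    [-0.01,-0.3,-0.02,0,0,0,0.6],
    [-0.02,-0.6,-0.02,0,0,0,0.6],
    [-0.03,-0.9,-0.02,0,0,0,0.6],
    [-0.04,-1.2,-0.02,0,0,0,0.6],
    [-0.05,-1.5,-0.02,0,0,0,0.6],
    [-0.05,-1.7,-0.02,0,0,0,0.6],
  ],
)

```text
t: 15.6
tool_pos: [0.5868, -0.2696, 0.2251]
orientation: [-2.187, 2.255, -0.001]
ft_force: [-0.3, 2.1, 3.7]
opening: 0.0115
```

drive_tool(
  targets=[
    [-0.01,-0.3,0,0,0,0,0.6],
    [-0.02,-0.5,0,0,0,0,0.6],
    [-0.02,-0.7,0,0,0,0,0.6],
    [-0.03,-0.9,0,0,0,0,0.6],
  ],
)

```text
t: 16.1
tool_pos: [0.5865, -0.2785, 0.225]
orientation: [-2.187, 2.255, -0.0]
ft_force: [-0.1, 2.0, 4.4]
opening: 0.0115
```

```bash
python3 w.py w9; python3 - <<'E'
from h import *
v=load('w9');c=cloud(v);X,Y,Z=c[...,0],c[...,1],c[...,2]
crop('w9',260,140,120,140,4,'w9c')
q=c[(X>.56)&(X<.625)&(Z>.175)&(Z<.26)]
for y in np.arange(-.32,-.26,.003):
    s=q[(q[:,1]>y)&(q[:,1]<y+.003)]
    if len(s)>5: print(round(y+.0015,4),len(s),s[:,0].min().round(4),s[:,0].max().round(4),np.median(s[:,2]).round(4),s[:,2].max().round(4))
b=c[(X>.595)&(X<.606)&(Z>.2)&(Z<.209)&(Y<-.25)&(Y>-.31)]; print('lip/bridge',len(b),b.min(0),b.max(0))
E
```

```text
16.1 [ 0.58649451 -0.27846206  0.22498423] [-2.18685133e+00  2.25521624e+00 -4.00143527e-04] [-0.06014508  2.04716227  4.39316989] [ 0.62328326 -0.06062775 -0.00364583] 0.011477082632379641
-0.3185 118 0.5808 0.5903 0.2001 0.2022
-0.3155 116 0.5809 0.5904 0.2002 0.2017
-0.3125 118 0.5809 0.5905 0.2 0.2017
-0.3095 111 0.581 0.5907 0.2002 0.2019
-0.3065 115 0.5811 0.5907 0.2002 0.2016
-0.3035 112 0.5811 0.5909 0.2001 0.2017
-0.3005 96 0.5812 0.591 0.2001 0.2013
-0.2975 17 0.5816 0.5908 0.1925 0.193
-0.2945 97 0.5816 0.5909 0.1921 0.1938
-0.2915 2295 0.5718 0.6018 0.2261 0.26
-0.2885 1612 0.572 0.602 0.2434 0.26
-0.2855 1147 0.5678 0.6065 0.2438 0.2583
-0.2825 206 0.5677 0.6018 0.2061 0.2553
-0.2795 171 0.5725 0.602 0.206 0.2076
-0.2765 37 0.5725 0.6021 0.2055 0.207
lip/bridge 402 [ 0.59502218 -0.292062    0.2000565 ] [ 0.60211649 -0.27583733  0.20781821]
```

View pics/w9c.png

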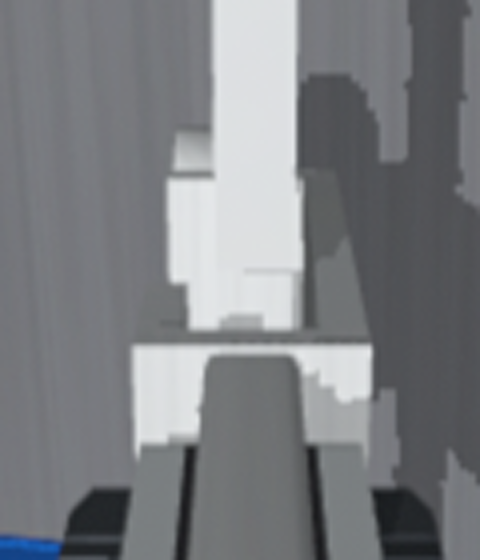

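drive_tool(
  targets=[
    [0,-0.1,0.02,0,0,0,0.6],
    [-0.01,-0.25,0.02,0,0,0,0.6],
    [-0.01,-0.4,0.02,0,0,0,0.6],
    [-0.01,-0.5,0.02,0,0,0,0.6],
    [-0.01,-0.5,0.02,0,0,0,0.6],
  ],
)

```text
t: 16.77
tool_pos: [0.5862, -0.2835, 0.2247]
orientation: [2.187, -2.255, -0.001]
ft_force: [0.4, -0.3, -3.0]
opening: 0.0112
```

drive_tool(
  targets=[
    [0,0,-0.15,0,0,0,0.6],
    [0,0,-0.3,0,0,0,0.6],
    [0,0,-0.45,0,0,0,0.6],
    [0,0,-0.6,0,0,0,0.6],
    [0,0,-0.65,0,0,0,0.6],
    [0,0,-0.65,0,0,0,0.6],
  ],
)

```text
t: 17.52
tool_pos: [0.5863, -0.2833, 0.2186]
orientation: [-2.187, 2.255, 0.0]
ft_force: [0.4, -0.6, -4.1]
opening: 0.0114
```

```bash
python3 w.py w10
```

```text
17.525 [ 0.58630744 -0.28334093  0.21855561] [-2.18697311e+00  2.25533968e+00  8.01622534e-06] [ 0.40214131 -0.58189419 -4.1160751 ] [-0.03679256 -0.0383792  -0.0365601 ] 0.011382999451293018
```

View pics/w10.png

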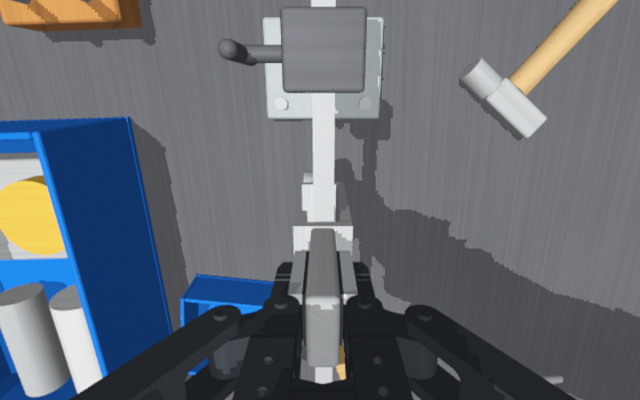

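In the notch, about 1.5 mm above its floor; lowering to contact.

drive_tool(
  targets=[
    [0,0,-0.1,0,0,0,0.6],
    [0,0,-0.15,0,0,0,0.6],
    [0,0,-0.15,0,0,0,0.6],
  ],
)

```text
t: 17.95
tool_pos: [0.5864, -0.2834, 0.2172]
orientation: [-2.187, 2.255, -0.0]
ft_force: [0.1, -0.6, -1.0]
opening: 0.0117
```

drive_tool(
  targets=[
    [0,0,-0.03,0,0,0,0.6],
    [0,0,-0.03,0,0,0,0.6],
  ],
)

```text
t: 18.2
tool_pos: [0.5864, -0.2834, 0.2172]
orientation: [-2.187, 2.255, -0.001]
ft_force: [-0.5, -0.7, 2.1]
opening: 0.0112
```

drive_tool(
  targets=[
    [0,0,0,0,0,0,1.3],
    [0,0,0,0,0,0,1.8],
    [0,0,0,0,0,0,2.5],
    [0,0,0,0,0,0,3.5],
    [0,0,0,0,0,0,3.5],
  ],
)

```text
t: 18.82
tool_pos: [0.5863, -0.2834, 0.2167]
orientation: [-2.187, 2.255, -0.0]
ft_force: [-0.4, 0.8, 0.0]
opening: 0.0352
```

```bash
python3 w.py w11
```

```text
18.825 [ 0.58633315 -0.28336129  0.21674192] [-2.18690031e+00  2.25538891e+00 -3.94391459e-05] [-0.3984758   0.78163643  0.04145128] [-0.00635311  0.0480758   0.03681879] 0.03519538829768012
```

View pics/w11.png

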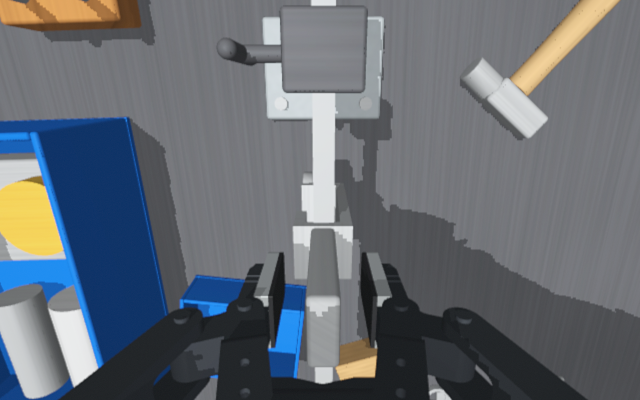

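Fingers are open, the hanger stands upright, and the tab is centred between the pads. Retreating upward.

drive_tool(
  targets=[
    [0,0,0.8,0,0,0,4.5],
    [0,0,2.5,0,0,0,5],
    [0,0,5,0,0,0,5],
    [0,0,8,0,0,0,5],
    [0,0,12,0,0,0,5],
    [-5,4,15,0,0,0,5],
    [-10,8,15,0,0,0,5],
    [-10,8,15,0,0,0,5],
    [-10,8,15,0,0,0,5],
  ],
)

```text
t: 20.0
tool_pos: [0.4864, -0.2033, 0.368]
orientation: [-2.187, 2.254, -0.004]
ft_force: [0.7, -0.4, 0.3]
opening: 0.0501
```

```bash
python3 w.py w12; python3 - <<'E'
from h import *
snap('scene','s12'); crop('s12',150,120,350,200,2.2,'s12c')
for t in ('w12','s12'):
    v=load(t);c=cloud(v);X,Y,Z=c[...,0],c[...,1],c[...,2]
    b=c[(X>.56)&(X<.62)&(Z>.25)&(Z<.28)&(Y<-.25)&(Y>-.31)]; print(t,'tab top',len(b),b.mean(0),b.min(0),b.max(0)) if len(b) else 0
    b=c[(X>.56)&(X<.62)&(Z>.193)&(Z<.215)&(Y<-.255)&(Y>-.305)]; print('bridge',b.min(0),b.max(0),np.median(b[:,2])) if len(b) else 0
    b=c[(X>.56)&(X<.62)&(Z>.25)&(Z<.28)&(Y<.29)&(Y>.21)]; print('plate tab',b.mean(0)) if len(b) else 0
E
```

```text
20.0 [ 0.48636445 -0.20325354  0.36799017] [-2.1867998   2.25426237 -0.00352753] [ 0.74015076 -0.43235319  0.29719845] [ 0.04966609 -0.06774282 -0.02278976] 0.05012161784276205
w12 tab top 948 [ 0.58547461 -0.28181153  0.25875881] [ 0.58033761 -0.29626264  0.25000777] [ 0.59305601 -0.26651816  0.26223339]
bridge [ 0.57118825 -0.30497169  0.19302038] [ 0.59228901 -0.25503478  0.21498928] 0.19884055115055932
s12 tab top 85 [ 0.58902101 -0.28310324  0.25923986] [ 0.58091352 -0.29770912  0.25035367] [ 0.59482776 -0.2685412   0.26489923]
bridge [ 0.57277691 -0.30477683  0.19308562] [ 0.60568877 -0.2550673   0.21480155] 0.20062556529188647
plate tab [0.58550301 0.24942122 0.26192876]
```

View pics/s12c.png

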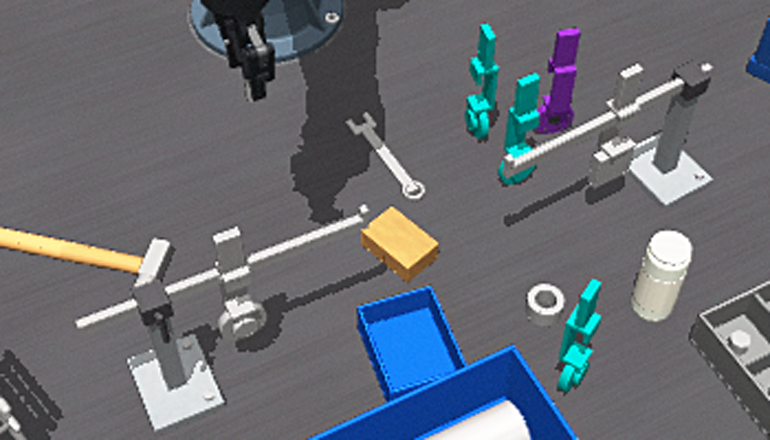

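View pics/w12.png

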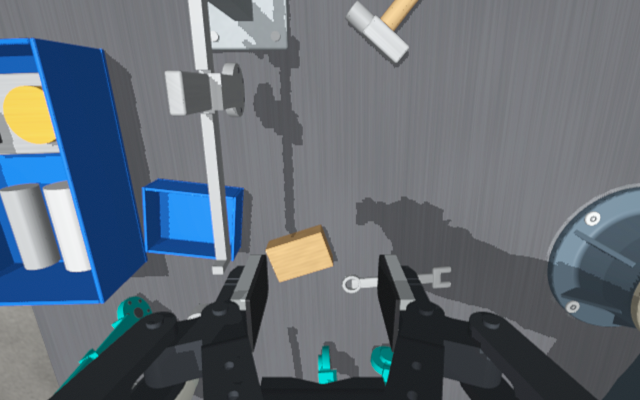

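```bash
python3 -c "
from h import *
print(bot.finish_job())"
```

```text
the job is handed in; nothing more can be done
None
```

The flange hanger is hanging in the locating notch of the next rail, and I handed the job in at about 20 s. I lifted it about 32 mm and carried it endways over both end stops. I lowered it onto the plain edge at y ≈ -0.194, slid it along, and lowered it when the support force vanished over the notch. Then I released it and backed the arm away.

**Final checks**
- The tab is centred at y ≈ -0.282, which matches the measured notch centre of -0.282.
- The tab top is at about 0.260–0.262 m. The notch floor measured 0.192 m plus the 68 mm tab height gives 0.260 m, so the hanger is seated.
- It hangs upright, and the gripper is clear of everything.
- The plate hanger's measured position is unchanged. The look-alikes and the other bench items look unmoved in the pictures; I did not measure them.

**What did not go to plan**
- Contact during the slide was uneven. It pressed with up to about 8 N at touchdown and near the notch, and lifted off the edge by about 0.5 mm for roughly 20–40 mm mid-slide before I restored contact.
- The bar edges measured about 0.196 m (first rail) and 0.200 m (next rail), not the stated 0.205 m. I worked from the measured heights, and the contact heights agreed with them.

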